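# Fetch the wood blank from behind the paint jars

## Robot

A 7-joint arm with a two-finger parallel gripper is mounted at the origin on a cart in front of the work surface, level with it; the furniture and walls round the work are solid. World frame = base frame: x ahead of the robot, y to its left, z up, the work surface at z = 0. Lengths are in mm, angles in rad, forces in N, time in s.
With the tool pointing down it reaches from about 350 to 900 mm from the base axis. Payload 8.1 kg.
Tool frame: the origin (TCP) lies midway between the tips of the shut fingers; the grasp point (between the pads) lies 19 mm behind it (env.pinch_z is the distance from the TCP to the grasp point, in mm); z points along the fingers, y is the line along which they close (so a half turn about z gives the same grasp; the last joint's range is limited). The gripper opens to 92 mm and grips with 3 to 60 N. Pads are 19 mm wide; open, the fingers measure 130 mm over their backs; the gripper's body (75 mm by 190 mm) begins 47 mm behind the grasp point.
Start: joints at [-1.428, 0.434, 0.025, 1.573, -0.012, 1.134, -0.075], TCP at [152.11, 606.221, 226.742] pointing down, gripper open.
Joint ranges: [-2.62, 2.62], [-0.44, 2.09], [-1.27, 1.32], [0.08, 2.57], [-1.32, 4.46], [0.12, 2], [-2.74, 2.74]. Speed limits (rad/s): [2.22, 2.22, 3.01, 3.01, 3.14, 3.14, 3.14].

## Interface

Orientations are given as a unit quaternion [w, x, y, z].
In Python, from rig import env gives the robot as it stands.
- The arm moves only by the tool play_rows, never from a script. Its arguments are lists of equal length, an entry for each row: "claw": the finger opening in mm, from 0 to 91.8; "travel": the shift along the tool's x, y, z in mm, a list of three; "twist": the turn about the tool's z in rad. In form: {"claw": [claw, ...], "travel": [[tx, ty, tz], ...], "twist": [twist, ...]}. A call has 1 to 10 rows; each row shifts and turns the commanded pose from where the row before left it, along the tool's axes as they then stand; what a row does not reach is not made up. A row lasts 1/10 s, in which the tool goes at most 50 mm and 8.59 degrees, less where a joint would pass 70% of its speed; a pose out of reach is approached as far as the arm can. A call is refused whole if a number of a shift passes 50 or a number of a turn 0.15, either way. A call with a gripper value outside its range is refused whole. The fingers move at their own pace and stop on an object; the grip force is fixed at half the most. Time passes only in rows, so rows that do not move let the fingers close. It gives the time, the measured TCP pose, the force, the opening and the grip force at its end, in the units of the state.
- env.observe(): the state, without advancing time (a new reading comes with each control period).
- env.grab_frame(name): name is "side" or "top" or "wrist"; returns a dict with "frame" (384x512x3 uint8, red, green, blue), "z_map" (384x512 float32, mm along the optical axis (not along the pixel's ray), 0 where there is no reading), "mtx" (3x3 intrinsics, pixels), "world_from_camera" (4x4, takes a point from camera to world coordinates). Camera axes: x right, y down, z forward; pixel columns grow to the right and rows downward; lengths in mm; the calibration is good to about 2 mm. A picture is of the moment at which its call begins.
- env.sign_off(): hands the job in; it is judged then, once.
The state is a dict: "time": time; "joints": joint angles; "joint_velocities": joint speeds; "joint_torque": joint torques, N m; "eef_pos": TCP position; "eef_rot": TCP orientation; "wrist_force": force on the tool from outside, world axes, zero at the start; "ft_torque": the same for the moment, N m; "opening": finger opening in mm; "grip_force": force on a finger pad.
Only numpy, scipy, OpenCV 4.12 (cv2) and the standard library are available. Lean on these libraries where they do the work, as an engineer would, in place of code of your own. Each camera call takes 0.05 s, during which the arm holds its last target. There are 200 camera calls.

## Task

The block of wood for the toy body lies at the back of the plywood caddy, behind the red and the blue paint jar. Stand both jars upright on the cork mat, then fetch the block and lay it squarely into the white outline on the blue board, and only after that put each jar back upright on the very spot in the caddy where it stood at the start. Do not knock a jar over, and leave the yellow jar, the green spool, the dark wheel and the glue bottle where they are.

Things in the scene. Friction and masses are not known exactly. Their poses are not given: they have to be found in the camera images.
- red_jar: Paint jar, red, white cap with a red dot on top, 36 mm diameter, 55 mm tall. Origin: centre of its underside. Starts in the caddy beside the blue jar (12 mm between them, left or right varies), its back 6 mm in front of the wood block, so grasp it closing along the caddy's x, one finger in front and one behind, fingertips kept above the block's top (22 mm above the jar's underside).
- blue_jar: Paint jar with blue paint, white cap with a blue dot on top, same size and origin as the red jar; stands at the start beside the red jar in the caddy, in front of the wood block.
- blank: Reddish-brown wood block, 42 (x) x 90 (y) x 22 (z) mm, 55 g, lying flat. Origin: centre of its underside. Starts in the caddy behind the jars, long side along the caddy's y, ends 7 mm from its sides, 39 mm free between it and the back board; a finger fits in front of it only when both jars are gone. Grasp it across its 42 mm width.
- caddy: Plywood caddy, fixed, 155 (x) x 122 (y) mm, open on top and at its front (-x, toward the robot). Floor 6 mm thick; two 8 mm sides 106 mm apart and a back board at +x, their tops 34 mm above the worktop. Origin: centre of its underside. In its frame the block starts near x = +8, y = 0 mm, the jars near x = -37, y = +24 and -24 mm.
- cork_mat: Brown cork mat, fixed, 120 (x) x 190 (y) x 4 (z) mm, the side area where the jars wait. Origin: centre of its underside; its top is 4 mm above the worktop. It lies to the left or to the right of the caddy; the blue board lies on the other side.
- assembly_board: Blue assembly board, fixed, 120 (x) x 170 (y) x 8 (z) mm, with a white painted rectangle (flat lines) just larger than the wood block, centred on the board, its long side along the board's y. Origin: centre of its underside; its top is 8 mm above the worktop.
- yellow_jar: Paint jar with yellow paint, white cap with a yellow dot on top, 36 mm diameter, 55 mm tall, loose on the worktop; not to be disturbed. Origin: centre of its underside.
- green_spool: Wooden spool with green thread, 30 mm diameter, 40 mm tall, standing loose on the worktop; not to be disturbed. Origin: centre of its underside.
- toy_wheel: Dark turned wooden toy wheel, 42 mm diameter, 16 mm high, lying flat and loose on the worktop; not to be disturbed. Origin: centre of its underside.
- glue: Yellow glue bottle with red nozzle, 34 x 48 mm, 161 mm tall, standing loose on the worktop; not to be disturbed. Origin: centre of its underside.
Not all that is in view belongs to the job. Several things have the shape of the blank; the one meant has the colours described above.

How it is judged:
By the outcome, as a careful person would: the job done as asked, in the order asked, and still so for the second after the job is handed in, with the robot touching nothing.
It also fails if it takes over 115 s, if anything falls off the work surface, if the arm or the gripper's body presses on something with over 40 N, if the wrist force passes 120 N, or if a joint passes its speed limit or range.

## Working session

There is one attempt and no reset: what is moved stays moved. The work goes in short steps, Python scripts to look and compute and a tool call to move; the robot and the scene stay as the last step left them, time stands still between calls to the robot, and variables do not carry over. Pictures are saved under pics/ and viewed, at most 14 in all, crops included, and the job is handed in when it is done.

Besides the shell and the picture viewer there is one more tool, called after "Emit:" by a JSON object that holds its "op" and its "data". play_rows: Moves the arm, as the interface text tells. Its arguments: {"type":"object","properties":{"claw":{"type":"array","items":{"type":"number"}},"travel":{"type":"array","items":{"type":"array","items":{"type":"number"}}},"twist":{"type":"array","items":{"type":"number"}}},"required":["claw","travel","twist"]}

```bash
mkdir -p pics; ls
python3 - <<'E'
from rig import env
import cv2,numpy as np
s=env.observe();print({k:np.round(v,3).tolist() for k,v in s.items() if k in('time','eef_pos','eef_rot','opening','wrist_force')},env.pinch_z)
for n in('top','side'):
    f=env.grab_frame(n);cv2.imwrite(f'pics/{n}0.png',f['frame'][...,::-1]);np.savez(f'{n}0.npz',**f)
    print(np.round(f['mtx'],1).tolist(),np.round(f['world_from_camera'],3).tolist())
E
```

```text
pics
{'time': 0.0, 'eef_pos': [152.044, 605.709, 225.963], 'eef_rot': [-0.0, 0.123, 0.992, -0.001], 'wrist_force': [0.239, 0.406, 0.193], 'opening': 91.944} 18.8
[[421.5, 0.0, 258.6], [0.0, 421.5, 194.8], [0.0, 0.0, 1.0]] [[-0.028, -0.99, 0.138, 433.007], [-0.999, 0.03, 0.013, -20.481], [-0.017, -0.138, -0.99, 1071.806], [0.0, 0.0, 0.0, 1.0]]
[[479.8, 0.0, 260.2], [0.0, 479.8, 188.5], [0.0, 0.0, 1.0]] [[-0.989, -0.063, 0.131, 424.755], [-0.144, 0.554, -0.82, 937.856], [-0.021, -0.83, -0.557, 700.992], [0.0, 0.0, 0.0, 1.0]]
```

View pics/top0.png

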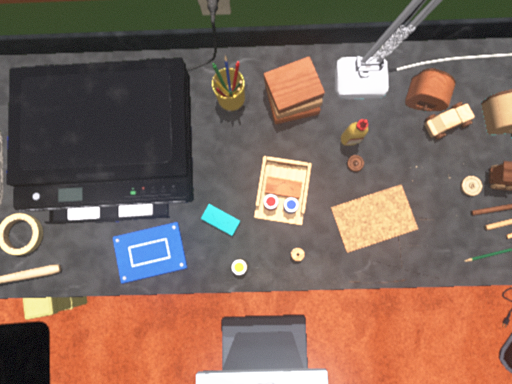

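View pics/side0.png

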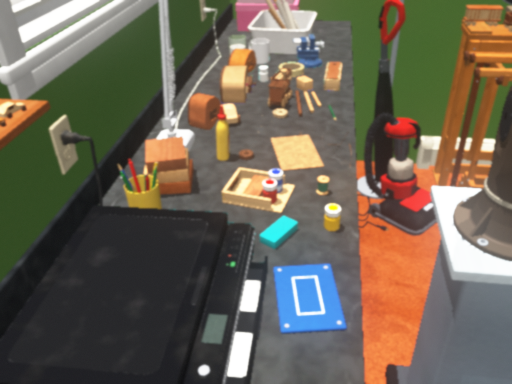

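The top view shows the caddy near (283,190), with red cap at (270,203) and blue at (291,205). The blue board is at (150,252), the mat at (375,218), the yellow jar at (239,268) and the spool at (298,255). The cyan block at (220,220) is a decoy. I'll enlarge it to measure.

Run:
```python
import cv2,numpy as np
f=np.load('top0.npz')['frame'][...,::-1]
a=cv2.resize(f[145:235,235:335],(800,720),interpolation=cv2.INTER_CUBIC)[:600]
cv2.imwrite('pics/cad.png',a)
b=cv2.resize(f[215:290,105:195],(720,600),interpolation=cv2.INTER_CUBIC)
cv2.imwrite('pics/brd.png',b)
```

```text
(no output)
```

View pics/cad.png

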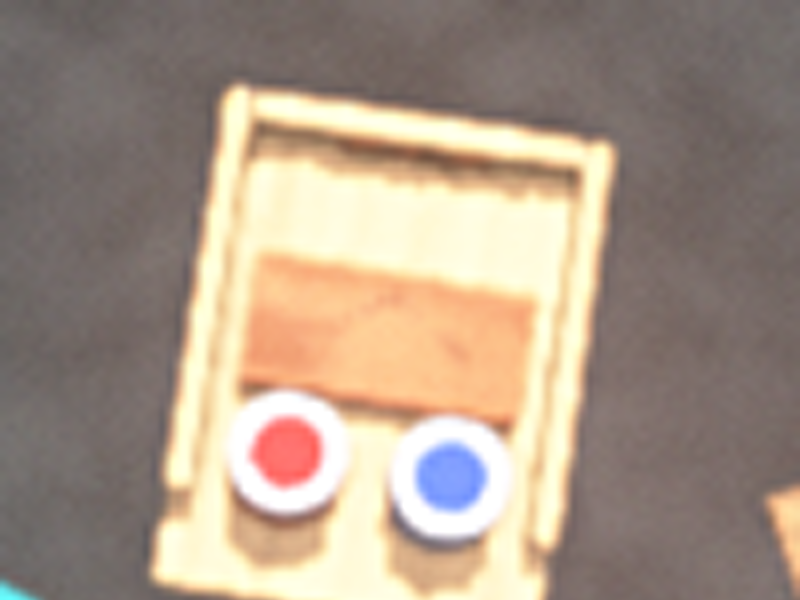

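View pics/brd.png

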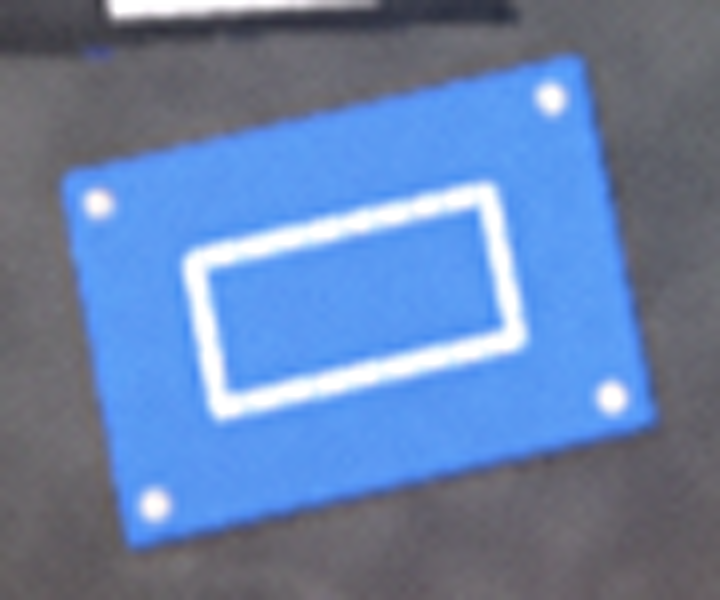

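Caddy crop: red cap at (288,452) and blue at (450,477). The block corners are at (262,252), (535,298), (515,425) and (242,385). In the board crop, the outline's outer corners are at (183,255), (495,183), (526,345) and (217,418).

```bash
cat > m.py <<'E'
import numpy as np
def proj(f,px,z):
    px=np.atleast_2d(np.array(px,float));K=f['mtx'];T=f['world_from_camera']
    d=np.c_[(px-[K[0,2],K[1,2]])/[K[0,0],K[1,1]],np.ones(len(px))]@T[:3,:3].T
    o=T[:3,3];return (o+d*((z-o[2])/d[:,2])[:,None])[:,:2]
def crop(p,x0,y0,s=8): return (np.array(p,float)+.5)/s-.5+[x0,y0]
def rect(n,w):  # corners BL,BR,FR,FL
    L=w[0]-w[1]+w[3]-w[2]; W=w[0]-w[3]+w[1]-w[2]
    print(n,'c',w.mean(0).round(1),'len',(np.linalg.norm(L)/2).round(1),'wid',(np.linalg.norm(W)/2).round(1),
      'yaw by y-edge',np.arctan2(-L[0],L[1]).round(4),'by x-edge',np.arctan2(W[1],W[0]).round(4))
E
python3 - <<'E'
from m import *
f=dict(np.load('top0.npz'))
rect('block',proj(f,crop([(262,252),(535,298),(515,425),(242,385)],235,145),28))
rect('caddy(top)',proj(f,crop([(235,88),(612,145),(545,548),(175,488)],235,145),34))
print('jars',proj(f,crop([(288,452),(450,477)],235,145),61).round(1))
rect('outl',proj(f,crop([(183,255),(495,183),(526,345),(217,418)],105,215),8))
rect('board',proj(f,crop([(62,175),(580,55),(657,425),(128,548)],105,215),8))
rect('mat',proj(f,[(332,210),(403,186),(418,231),(346,250)],4))
print('yel',proj(f,[239,267],55),'spool',proj(f,[298,255],40),'cyan',proj(f,[220,220],22),'wheel',proj(f,[356,163],16))
z=f['z_map']; 
def w(u,v):
    K=f['mtx'];d=z[v,u];return (f['world_from_camera']@[(u-K[0,2])/K[0,0]*d,(v-K[1,2])/K[1,1]*d,d,1])[:3].round(1)
for p in[(270,203),(291,205),(283,187),(150,252),(375,218),(320,235)]:print(p,w(*p))
E
```

```text
block c [596.2 -68.2] len 86.4 wid 41.7 yaw by y-edge -0.1892 by x-edge -0.1865
caddy(top) c [602.9 -69.2] len 117.6 wid 128.4 yaw by y-edge -0.1885 by x-edge -0.1907
jars [[557.7 -35.2]
 [548.7 -83.8]]
outl c [444.5 273.4] len 99.7 wid 52.0 yaw by y-edge 0.2001 by x-edge 0.2063
board c [444.7 272.9] len 168.1 wid 118.7 yaw by y-edge 0.1988 by x-edge 0.199
mat c [ 511.  -297.5] len 189.7 wid 112.3 yaw by y-edge 0.2619 by x-edge 0.2638
yel [[402.62077247  44.837262  ]] spool [[426.87470264 -97.66298411]] cyan [[518.69771296  91.94475317]] wheel [[ 654.27048198 -256.29356482]]
(270, 203) [553.6 -33.8  56.7]
(291, 205) [546.6 -84.1  62. ]
(283, 187) [596.1 -67.9  29.3]
(150, 252) [444.5 271.2   6.6]
(375, 218) [ 513.8 -298.5    3.3]
(320, 235) [ 475.1 -158.3   -0.9]
```

```bash
cat > p.py <<'E'
import sys,numpy as np
from rig import env
def go(x=None,y=None,z=None,yaw=None):
    """offset to a target TCP in the tool's present axes; yaw = world angle of tool y"""
    s=env.observe();p=np.array(s['eef_pos']);w,a,b,c=s['eef_rot']
    from scipy.spatial.transform import Rotation as R
    M=R.from_quat([a,b,c,w]).as_matrix()
    cur=np.arctan2(M[1,1],M[0,1])
    t=np.array([p[i] if v is None else v for i,v in enumerate((x,y,z))])
    print('t',round(s['time'],2),'p',p.round(1),'yaw',round(cur,4),'tilt',M[:,2].round(3),'open',round(s['opening'],1),'q7',round(s['joints'][6],2),'F',np.round(s['wrist_force'],1))
    tw=0 if yaw is None else (cur-yaw+np.pi/2)%np.pi-np.pi/2
    print('tool shift',(M.T@(t-p)).round(1),'twist',round(tw,4))
if __name__=='__main__': go(*[None if v=='-' else float(v) for v in sys.argv[1:]])
E
python3 p.py 555 -40 200 -.188
```

```text
t 0.1 p [152.  605.8 226. ] yaw 1.325 tilt [-0.    -0.001 -1.   ] open 91.8 q7 -0.08 F [0.6 0.7 0.4]
tool shift [-548.  -528.3   26.8] twist 1.513
```

Emit:
{"op": "play_rows", "data": {"claw": [80, 80, 80, 80, 80, 80, 80, 80, 80, 80], "travel": [[-27.4, -26.4, 0], [-27.4, -26.4, 0], [-27.4, -26.4, 0], [-27.4, -26.4, 0], [-27.4, -26.4, 0], [-27.4, -26.4, 0], [-27.4, -26.4, 0], [-27.4, -26.4, 0], [-27.4, -26.4, 0], [-27.4, -26.4, 0]], "twist": [0, 0, 0, 0, 0, 0, 0, 0, 0, 0]}}

```text
time: 1.1
eef_pos: [354.1, 281.9, 226.6]
eef_rot: [-0.0, 0.123, 0.992, -0.0]
wrist_force: [0.5, 0.3, 0.1]
opening: 80.4
grip_force: 0.0
```

Emit:
{"op": "play_rows", "data": {"claw": [80, 80, 80, 80, 80, 80, 80, 80, 80, 80], "travel": [[-27.4, -26.4, 0], [-27.4, -26.4, 0], [-27.4, -26.4, 0], [-27.4, -26.4, 0], [-27.4, -26.4, 0], [-27.4, -26.4, 0], [-27.4, -26.4, 0], [-27.4, -26.4, 0], [-27.4, -26.4, 0], [-27.4, -26.4, 0]], "twist": [0, 0, 0, 0, 0, 0, 0, 0, 0, 0]}}

```text
time: 2.1
eef_pos: [555.5, -40.6, 226.5]
eef_rot: [-0.0, 0.122, 0.992, 0.0]
wrist_force: [0.3, 0.8, 0.6]
opening: 79.9
grip_force: 0.0
```

Emit:
{"op": "play_rows", "data": {"claw": [80, 80, 80, 80, 80, 80, 80, 80, 80, 80], "travel": [[0, 0, 0], [0, 0, 0], [0, 0, 0], [0, 0, 0], [0, 0, 0], [0, 0, 0], [0, 0, 0], [0, 0, 0], [0, 0, 0], [0, 0, 0]], "twist": [0.149, 0.149, 0.149, 0.149, 0.149, 0.149, 0.149, 0.149, 0.149, 0.149]}}

```text
time: 3.1
eef_pos: [554.8, -39.2, 226.4]
eef_rot: [-0.0, 0.765, 0.644, -0.0]
wrist_force: [0.3, 0.2, 0.4]
opening: 80.3
grip_force: 0.0
```

```bash
python3 p.py 557.5 -35.5 200 -.188;  python3 - <<'E'
from rig import env
import cv2,numpy as np
f=env.grab_frame('wrist');cv2.imwrite('pics/w1.png',f['frame'][...,::-1]);np.savez('w1.npz',**f)
print(f['world_from_camera'].round(2).tolist(),f['mtx'].round(0).tolist())
E
```

```text
t 3.1 p [554.8 -39.2 226.4] yaw -0.1711 tilt [-0.001  0.    -1.   ] open 80.3 q7 0.12 F [0.3 0.2 0.4]
tool shift [ 4.1  2.  26.4] twist 0.0169
[[0.99, -0.16, -0.05, 569.32], [-0.17, -0.94, -0.3, 42.53], [-0.0, 0.3, -0.95, 384.65], [0.0, 0.0, 0.0, 1.0]] [[319.0, 0.0, 254.0], [0.0, 319.0, 195.0], [0.0, 0.0, 1.0]]
```

View pics/w1.png

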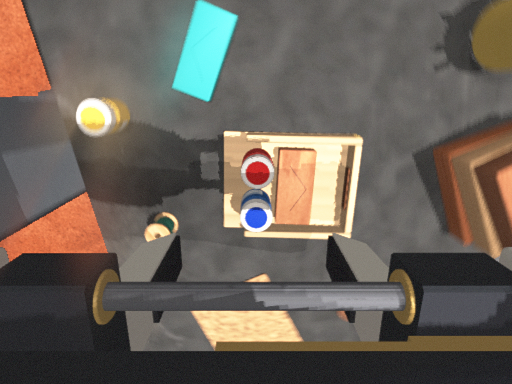

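Wrist view: red cap at about (258,174), blue at (257,217), and block-top corners at (279,149), (316,149), (313,226) and (276,224).

Run:
```python
from m import *
f=dict(np.load('w1.npz'))
print(proj(f,[(258,174),(257,217)],61).round(1))
rect('block',proj(f,[(316,149),(313,226),(276,224),(279,149)],28))
import cv2
h=cv2.cvtColor(f['frame'],cv2.COLOR_RGB2HSV)
for n,(r0,r1) in dict(red=(160,190),blue=(205,232)).items():
    a=h[r0:r1,240:275];m=(a[...,1]>150)&(a[...,2]>60)
    m&=((a[...,0]<8)|(a[...,0]>172)) if n=='red' else (abs(a[...,0].astype(int)-115)<12)
    nn,l,st,c=cv2.connectedComponentsWithStats(m.astype('uint8'));k=1+st[1:,4].argmax();print(n,st[k],c[k]+[240,r0],proj(f,c[k]+[240,r0],61))
```

```text
[[560.3 -35.6]
 [551.2 -82.7]]
block c [600.  -68.1] len 92.0 wid 43.1 yaw by y-edge -0.1699 by x-edge -0.2023
red [  6   2  23  22 405] [257.15555556 172.67160494] [[559.67916262 -34.04086809]]
blue [  6   3  21  20 330] [255.76060606 217.36363636] [[549.81921675 -82.88572386]]
```

Emit:
{"op": "play_rows", "data": {"claw": [64, 64, 64, 64, 64, 64, 64, 64, 64, 64], "travel": [[4.8, 2.9, 0], [0, 0, 0], [0, 0, 30], [0, 0, 30], [0, 0, 30], [0, 0, 20], [0, 0, 0], [0, 0, 0], [0, 0, 0], [0, 0, 0]], "twist": [0, 0.017, 0, 0, 0, 0, 0, 0, 0, 0]}}

```text
time: 4.15
eef_pos: [559.6, -35.1, 118.0]
eef_rot: [0.001, 0.768, 0.64, 0.001]
wrist_force: [0.1, 0.0, -0.6]
opening: 64.4
grip_force: 0.0
```

```bash
python3 p.py 558.5 -35 34 -.188
```

```text
t 4.15 p [559.6 -35.1 118. ] yaw -0.1816 tilt [ 0.002  0.    -1.   ] open 64.4 q7 0.21 F [ 0.1  0.  -0.6]
tool shift [-0.2 -1.3 84. ] twist 0.0064
```

Emit:
{"op": "play_rows", "data": {"claw": [64, 64, 64, 64, 64, 64, 64, 64], "travel": [[-0.2, -1.2, 20], [0, 0, 20], [0, 0, 15], [0, 0, 12], [0, 0, 10], [0, 0, 7], [0, 0, 0], [0, 0, 0]], "twist": [0.006, 0, 0, 0, 0, 0, 0, 0]}}

```text
time: 4.95
eef_pos: [557.8, -35.2, 32.9]
eef_rot: [0.0, 0.77, 0.638, 0.0]
wrist_force: [-0.5, -0.7, -0.3]
opening: 64.0
grip_force: 0.0
```

```bash
python3 p.py 558.5 -35 34 -.188;python3 - <<'E'
from rig import env
import cv2
f=env.grab_frame('wrist');cv2.imwrite('pics/w2.png',f['frame'][...,::-1])
E
```

```text
t 4.95 p [557.8 -35.2  32.9] yaw -0.1882 tilt [ 0. -0. -1.] open 64.0 q7 0.29 F [-0.5 -0.7 -0.3]
tool shift [ 0.3  0.7 -1.1] twist -0.0002
```

View pics/w2.png

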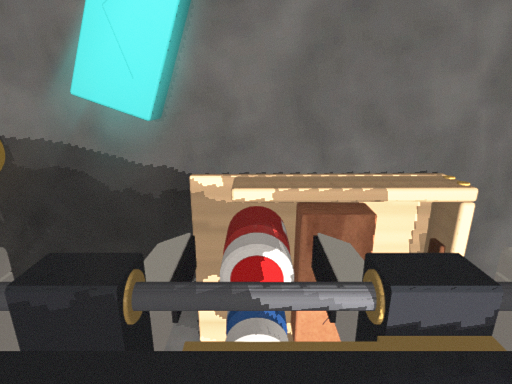

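The red cap is centred at column 257, between the fingers at 193 and 318, so I'll grip and lift.

Emit:
{"op": "play_rows", "data": {"claw": [54, 46, 40, 34, 30, 25, 25, 25, 25, 25], "travel": [[0, 0, 0], [0, 0, 0], [0, 0, 0], [0, 0, 0], [0, 0, 0], [0, 0, 0], [0, 0, 0], [0, 0, 0], [0, 0, 0], [0, 0, -3]], "twist": [0, 0, 0, 0, 0, 0, 0, 0, 0, 0]}}

```text
time: 6.0
eef_pos: [557.1, -34.9, 35.4]
eef_rot: [-0.0, 0.77, 0.638, -0.0]
wrist_force: [0.3, 0.5, -0.8]
opening: 34.7
grip_force: 30.0
```

Emit:
{"op": "play_rows", "data": {"claw": [25, 25, 25, 25, 25, 25, 25, 25], "travel": [[0, 0, -10], [0, 0, -20], [0, 0, -30], [0, 0, -30], [0, 0, -20], [0, 0, -10], [0, 0, 0], [0, 0, 0]], "twist": [0, 0, 0, 0, 0, 0, 0, 0]}}

```text
time: 6.8
eef_pos: [557.0, -34.8, 155.1]
eef_rot: [-0.0, 0.77, 0.638, -0.0]
wrist_force: [0.2, -0.5, -1.3]
opening: 34.8
grip_force: 30.0
```

```bash
python3 - <<'E'
import numpy as np
c=np.array([511,-297.5]);e=np.array([-np.sin(.263),np.cos(.263)])
print(c+45*e,c-45*e)
E
python3 p.py 500 -254 150 -.188
```

```text
[ 499.30096477 -254.0473525 ] [ 522.69903523 -340.9526475 ]
t 6.8 p [557.  -34.8 155.1] yaw -0.1879 tilt [-0.001  0.    -1.   ] open 34.8 q7 0.16 F [ 0.2 -0.5 -1.3]
tool shift [-226.   -15.1    5.1] twist 0.0001
```

Emit:
{"op": "play_rows", "data": {"claw": [25, 25, 25, 25, 25, 25, 25, 25, 25, 25], "travel": [[-20, 1.6, 0], [-35, 2.7, 0], [-35, 2.7, 0], [-35, 2.7, 0], [-35, 2.7, 0], [-35, 2.7, 0], [-35, 2.7, 0], [-35, 2.7, 0], [-27, 2.1, 0], [-15, 1.2, 0]], "twist": [0, 0, 0, 0, 0, 0, 0, 0, 0, 0]}}

```text
time: 7.8
eef_pos: [521.7, -343.5, 154.4]
eef_rot: [-0.001, 0.771, 0.636, -0.001]
wrist_force: [0.3, 0.6, -1.0]
opening: 34.5
grip_force: 30.0
```

Emit:
{"op": "play_rows", "data": {"claw": [25, 25, 25, 25, 25, 25, 25, 25, 25], "travel": [[0, 0, 0], [0, 0, 30], [0, 0, 30], [0, 0, 25], [0, 0, 15], [0, 0, 10], [0, 0, 5], [0, 0, 0], [0, 0, 0]], "twist": [0, 0, 0, 0, 0, 0, 0, 0, 0]}}

```text
time: 8.7
eef_pos: [524.0, -341.4, 41.6]
eef_rot: [0.001, 0.77, 0.638, 0.0]
wrist_force: [1.1, -0.9, -1.7]
opening: 34.8
grip_force: 30.0
```

```bash
python3 p.py 523 -341 32 -.188
```

```text
t 8.7 p [ 524.  -341.4   41.6] yaw -0.1881 tilt [ 0.001 -0.001 -1.   ] open 34.8 q7 0.78 F [ 1.1 -0.9 -1.7]
tool shift [ 0.2 -1.1  9.6] twist -0.0001
```

Emit:
{"op": "play_rows", "data": {"claw": [25, 25, 25, 25, 25, 25], "travel": [[0, 0, 4], [0, 0, 3], [0, 0, 2], [0, 0, 1], [0, 0, 0], [0, 0, 0]], "twist": [0, 0, 0, 0, 0, 0]}}

```text
time: 9.3
eef_pos: [523.4, -341.0, 30.9]
eef_rot: [-0.0, 0.77, 0.638, 0.0]
wrist_force: [-1.1, 0.8, 2.6]
opening: 34.3
grip_force: 30.0
```

Emit:
{"op": "play_rows", "data": {"claw": [36, 38, 42, 48, 56, 64, 64, 64, 64, 64], "travel": [[0, 0, 0], [0, 0, 0], [0, 0, 0], [0, 0, 0], [0, 0, 0], [0, 0, 0], [0, 0, -15], [0, 0, -30], [0, 0, -40], [0, 0, -35]], "twist": [0, 0, 0, 0, 0, 0, 0, 0, 0, 0]}}

```text
time: 10.3
eef_pos: [523.3, -341.4, 153.4]
eef_rot: [0.0, 0.771, 0.637, -0.0]
wrist_force: [0.4, 0.0, -1.1]
opening: 64.5
grip_force: 0.0
```

```bash
python3 p.py 549 -83.3 140 -.188
```

```text
t 10.3 p [ 523.3 -341.4  153.4] yaw -0.1887 tilt [ 0.001 -0.001 -1.   ] open 64.5 q7 0.7 F [ 0.4  0.  -1.1]
tool shift [258.4 -23.2  13.3] twist -0.0007
```

Emit:
{"op": "play_rows", "data": {"claw": [64, 64, 64, 64, 64, 64, 64, 64, 64], "travel": [[20, -1.8, 0], [35, -3.1, 0], [35, -3.1, 0], [35, -3.1, 0], [35, -3.1, 0], [35, -3.1, 0], [35, -3.1, 0], [28.5, -2.8, 0], [0, 0, 0]], "twist": [0, 0, 0, 0, 0, 0, 0, 0, 0]}}

```text
time: 11.2
eef_pos: [549.8, -77.6, 151.3]
eef_rot: [-0.001, 0.768, 0.64, 0.001]
wrist_force: [-0.6, -0.2, 0.4]
opening: 64.3
grip_force: 0.0
```

Emit:
{"op": "play_rows", "data": {"claw": [64, 64, 64, 64, 64], "travel": [[0, 0, 20], [0, 0, 25], [0, 0, 10], [0, 0, 0], [0, 0, 0]], "twist": [0, 0, 0, 0, 0]}}

```text
time: 11.7
eef_pos: [549.4, -83.5, 96.6]
eef_rot: [0.0, 0.771, 0.637, 0.0]
wrist_force: [0.6, 0.5, 0.5]
opening: 64.0
grip_force: 0.0
```

```bash
python3 p.py 548.5 -83 33 -.188
```

```text
t 11.7 p [549.4 -83.5  96.6] yaw -0.1889 tilt [ 0.001 -0.    -1.   ] open 64.0 q7 0.32 F [0.6 0.5 0.5]
tool shift [ 0.3 -1.  63.6] twist -0.0009
```

Emit:
{"op": "play_rows", "data": {"claw": [64, 64, 64, 64, 64, 64, 64], "travel": [[0, -1, 20], [0, 0, 18], [0, 0, 13], [0, 0, 8], [0, 0, 4], [0, 0, 0], [0, 0, 0]], "twist": [0, 0, 0, 0, 0, 0, 0]}}

```text
time: 12.4
eef_pos: [548.5, -82.7, 33.2]
eef_rot: [0.0, 0.77, 0.638, 0.0]
wrist_force: [0.1, 0.1, 0.6]
opening: 64.1
grip_force: 0.0
```

```bash
python3 p.py 548.5 -83 33 -.188;python3 - <<'E'
from rig import env
import cv2
f=env.grab_frame('wrist');cv2.imwrite('pics/w3.png',f['frame'][...,::-1])
E
```

```text
t 12.4 p [548.5 -82.7  33.2] yaw -0.1881 tilt [ 0.001 -0.    -1.   ] open 64.1 q7 0.38 F [0.1 0.1 0.6]
tool shift [-0.3  0.1  0.2] twist -0.0001
```

View pics/w3.png

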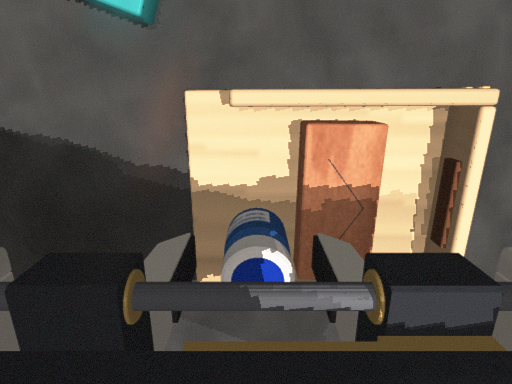

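The blue cap is centred at column 257 between the fingers, and the block is undisturbed. I'll grip, lift and carry it to about (500,-254).

Emit:
{"op": "play_rows", "data": {"claw": [54, 46, 40, 34, 30, 25, 25, 25, 25, 25], "travel": [[0, 0, 0], [0, 0, 0], [0, 0, 0], [0, 0, 0], [0, 0, 0], [0, 0, 0], [0, 0, 0], [0, 0, 0], [0, 0, 0], [0, 0, -3]], "twist": [0, 0, 0, 0, 0, 0, 0, 0, 0, 0]}}

```text
time: 13.45
eef_pos: [547.6, -82.5, 35.4]
eef_rot: [-0.0, 0.77, 0.638, -0.0]
wrist_force: [0.2, 0.0, -0.3]
opening: 34.3
grip_force: 30.0
```

Emit:
{"op": "play_rows", "data": {"claw": [25, 25, 25, 25, 25, 25, 25, 25], "travel": [[0, 0, -10], [0, 0, -20], [0, 0, -30], [0, 0, -30], [0, 0, -20], [0, 0, -10], [0, 0, 0], [0, 0, 0]], "twist": [0, 0, 0, 0, 0, 0, 0, 0]}}

```text
time: 14.25
eef_pos: [547.6, -82.3, 155.1]
eef_rot: [-0.0, 0.77, 0.638, -0.0]
wrist_force: [-0.7, -0.3, -1.0]
opening: 34.4
grip_force: 30.0
```

```bash
python3 p.py 500 -254 150 -.188
```

```text
t 14.25 p [547.6 -82.3 155.1] yaw -0.1878 tilt [-0.001  0.    -1.   ] open 34.4 q7 0.26 F [-0.7 -0.3 -1. ]
tool shift [-177.6  -14.7    5.1] twist 0.0002
```

Emit:
{"op": "play_rows", "data": {"claw": [25, 25, 25, 25, 25, 25, 25, 25], "travel": [[-17, -1.4, 0], [-30, -2.5, 0], [-35, -2.9, 0], [-35, -2.9, 0], [-30, -2.5, 0], [-20, -1.7, 0], [-10, -0.8, 0], [0, 0, 0]], "twist": [0, 0, 0, 0, 0, 0, 0, 0]}}

```text
time: 15.05
eef_pos: [499.2, -255.5, 155.1]
eef_rot: [-0.0, 0.771, 0.636, -0.001]
wrist_force: [-0.4, 0.0, -0.7]
opening: 34.7
grip_force: 30.0
```

Emit:
{"op": "play_rows", "data": {"claw": [25, 25, 25, 25, 25, 25, 25, 25, 25], "travel": [[0, 0, 0], [0, 0, 30], [0, 0, 30], [0, 0, 25], [0, 0, 15], [0, 0, 10], [0, 0, 5], [0, 0, 0], [0, 0, 0]], "twist": [0, 0, 0, 0, 0, 0, 0, 0, 0]}}

```text
time: 15.95
eef_pos: [501.1, -254.0, 41.5]
eef_rot: [0.0, 0.77, 0.638, 0.0]
wrist_force: [0.3, -0.4, 0.2]
opening: 34.4
grip_force: 30.0
```

Emit:
{"op": "play_rows", "data": {"claw": [25, 25, 25, 25, 25, 25], "travel": [[0, 0, 4], [0, 0, 3], [0, 0, 1], [0, 0, 1], [0, 0, 0], [0, 0, 0]], "twist": [0, 0, 0, 0, 0, 0]}}

```text
time: 16.55
eef_pos: [500.6, -253.7, 31.8]
eef_rot: [0.0, 0.77, 0.638, 0.0]
wrist_force: [-0.3, 0.4, -0.8]
opening: 34.5
grip_force: 30.0
```

```bash
python3 p.py 500 -254 31.2 -.188
```

```text
t 16.55 p [ 500.6 -253.7   31.8] yaw -0.1882 tilt [ 0.  0. -1.] open 34.5 q7 0.71 F [-0.3  0.4 -0.8]
tool shift [-0.4 -0.5  0.6] twist -0.0002
```

Emit:
{"op": "play_rows", "data": {"claw": [25, 25, 36, 38, 42, 48, 56, 64, 64, 64], "travel": [[0, 0, 0.7], [0, 0, 0], [0, 0, 0], [0, 0, 0], [0, 0, 0], [0, 0, 0], [0, 0, 0], [0, 0, -10], [0, 0, -25], [0, 0, -40]], "twist": [0, 0, 0, 0, 0, 0, 0, 0, 0, 0]}}

```text
time: 17.55
eef_pos: [499.2, -253.1, 105.9]
eef_rot: [-0.002, 0.77, 0.637, -0.001]
wrist_force: [0.5, -0.2, 0.6]
opening: 63.9
grip_force: 0.0
```

Emit:
{"op": "play_rows", "data": {"claw": [66, 66, 66, 66, 66, 66, 66, 66, 66, 66], "travel": [[0, 0, -40], [17, 5.5, 0], [30, 9.8, 0], [35, 11.4, 0], [35, 11.4, 0], [30, 9.8, 0], [29, 9.4, 0], [18, 5.9, 0], [0, 0, 0], [0, 0, 0]], "twist": [0, 0, 0, 0, 0, 0, 0, 0, 0, 0]}}

```text
time: 18.55
eef_pos: [598.5, -75.9, 146.3]
eef_rot: [0.0, 0.77, 0.637, -0.0]
wrist_force: [-0.3, 0.4, 0.5]
opening: 66.0
grip_force: 0.0
```

```bash
python3 p.py 596.5 -67.8 16 -.188;python3 - <<'E'
from rig import env
import cv2,numpy as np
f=env.grab_frame('wrist');cv2.imwrite('pics/w4.png',f['frame'][...,::-1]);np.savez('w4.npz',**f)
E
```

```text
t 18.55 p [598.5 -75.9 146.3] yaw -0.1884 tilt [-0.    -0.001 -1.   ] open 66.0 q7 0.26 F [-0.3  0.4  0.5]
tool shift [  7.7  -3.5 130.3] twist -0.0004
```

View pics/w4.png

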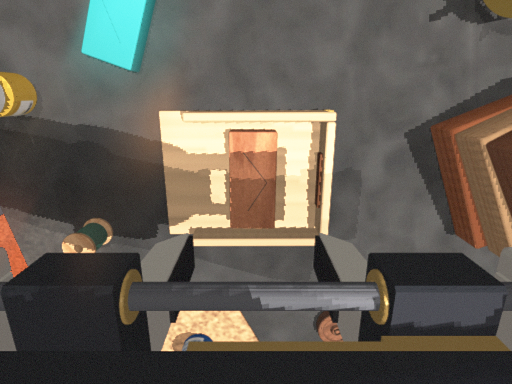

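Block top corners are near (230,130), (277,130), (275,229) and (231,228).

Run:
```python
from m import *
f=dict(np.load('w4.npz'))
w=proj(f,[(277,130),(275.5,229),(230.5,229),(230.5,130)],28);rect('b',w)
```

```text
b c [600.2 -67.5] len 91.6 wid 41.0 yaw by y-edge -0.1969 by x-edge -0.1895
```

Emit:
{"op": "play_rows", "data": {"claw": [66, 66, 66, 66, 66, 66, 66, 66, 66], "travel": [[7.9, -2.0, 0], [0, 0, 25], [0, 0, 30], [0, 0, 25], [0, 0, 20], [0, 0, 12], [0, 0, 8], [0, 0, 0], [0, 0, 0]], "twist": [0, 0, 0, 0, 0, 0, 0, 0, 0]}}

```text
time: 19.5
eef_pos: [598.9, -67.1, 26.7]
eef_rot: [0.0, 0.771, 0.637, 0.0]
wrist_force: [-0.6, -1.4, -0.4]
opening: 66.2
grip_force: 0.0
```

```bash
python3 p.py 598 -67.8 9.5 -.188
```

```text
t 19.5 p [598.9 -67.1  26.7] yaw -0.1885 tilt [ 0.001 -0.    -1.   ] open 66.2 q7 0.35 F [-0.6 -1.4 -0.4]
tool shift [-0.9 -0.7 17.2] twist -0.0005
```

Emit:
{"op": "play_rows", "data": {"claw": [66, 66, 66, 66, 66, 66], "travel": [[-0.7, -0.7, 7], [0, 0, 5], [0, 0, 3], [0, 0, 1.5], [0, 0, 0], [0, 0, 0]], "twist": [0, 0, 0, 0, 0, 0]}}

```text
time: 20.1
eef_pos: [597.7, -67.4, 9.6]
eef_rot: [0.0, 0.77, 0.638, 0.0]
wrist_force: [-0.0, 0.5, -0.3]
opening: 65.9
grip_force: 0.0
```

Emit:
{"op": "play_rows", "data": {"claw": [58, 52, 48, 44, 40, 34, 30, 30, 30, 30], "travel": [[0, 0, 0], [0, 0, 0], [0, 0, 0], [0, 0, 0], [0, 0, 0], [0, 0, 0], [0, 0, 0], [0, 0, 0], [0, 0, 0], [0, 0, 0]], "twist": [0, 0, 0, 0, 0, 0, 0, 0, 0, 0]}}

```text
time: 21.1
eef_pos: [597.7, -67.4, 9.6]
eef_rot: [0.0, 0.77, 0.638, 0.0]
wrist_force: [0.6, 0.8, 1.3]
opening: 41.5
grip_force: 30.0
```

Emit:
{"op": "play_rows", "data": {"claw": [30, 30, 30, 30, 30, 30, 30, 30], "travel": [[0, 0, -4], [0, 0, -10], [0, 0, -20], [0, 0, -30], [0, 0, -30], [0, 0, -20], [0, 0, 0], [0, 0, 0]], "twist": [0, 0, 0, 0, 0, 0, 0, 0]}}

```text
time: 21.9
eef_pos: [597.6, -67.2, 124.0]
eef_rot: [0.0, 0.77, 0.638, 0.0]
wrist_force: [0.3, 0.1, -1.2]
opening: 41.7
grip_force: 30.0
```

```bash
python3 p.py 444.5 273.2 125 .2;python3 - <<'E'
from rig import env
import cv2,numpy as np
f=env.grab_frame('wrist');cv2.imwrite('pics/w5.png',f['frame'][...,::-1]);np.savez('w5.npz',**f)
E
```

```text
t 21.9 p [597.6 -67.2 124. ] yaw -0.1879 tilt [ 0.001  0.    -1.   ] open 41.7 q7 0.27 F [ 0.3  0.1 -1.2]
tool shift [ 305.8 -214.    -1. ] twist -0.3879
```

View pics/w5.png

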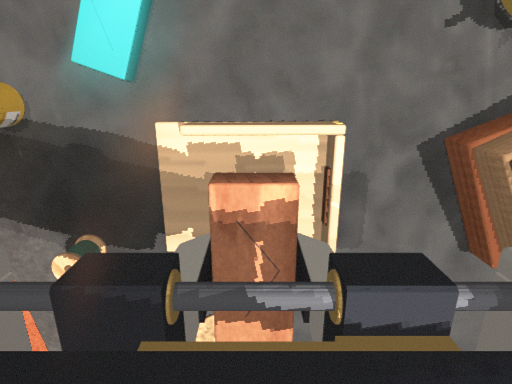

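The block is held square, with its near top-face edge at row 183, columns 210–298. I'll check its offset along the tool's x.

Run:
```python
from m import *
f=dict(np.load('w5.npz'))
tx=np.array([.187,.982]);ty=np.array([.982,-.187]);p=np.array([597.6,-67.2])
for w in proj(f,[(210,183),(298,182)],142.4): print(w.round(1),'tool x',((w-p)@tx).round(1),'y',((w-p)@ty).round(1))
w=proj(f,[254,174],120.4)[0];print(w,((w-p)@tx).round(1))
```

```text
[586.8 -19.4] tool x 44.9 y -19.5
[626.1 -26.5] tool x 45.3 y 20.4
[606.25301978 -24.30264881] 43.7
```

Emit:
{"op": "play_rows", "data": {"claw": [30, 30, 30, 30, 30, 30, 30, 30, 30, 30], "travel": [[18.3, -12.8, 0], [33.6, -23.5, 0], [33.6, -23.5, 0], [33.6, -23.5, 0], [33.6, -23.5, 0], [33.6, -23.5, 0], [33.6, -23.5, 0], [33.6, -23.5, 0], [30.6, -21.4, 0], [21.7, -15.3, 0]], "twist": [0, 0, 0, 0, 0, 0, 0, 0, 0, 0]}}

```text
time: 22.95
eef_pos: [442.3, 275.3, 122.4]
eef_rot: [-0.0, 0.77, 0.639, -0.001]
wrist_force: [0.9, -0.6, -1.7]
opening: 41.8
grip_force: 30.0
```

Emit:
{"op": "play_rows", "data": {"claw": [30, 30, 30, 30, 30, 30, 30, 30, 30, 30], "travel": [[0, 0, 0], [0, 0, 0], [0, 0, 0], [0, 0, 0], [0, 0, 0], [0, 0, 0], [0, 0, 0], [0, 0, 0], [0, 0, 0], [0, 0, 0]], "twist": [-0.05, -0.07, -0.07, -0.07, -0.07, -0.058, 0, 0, 0, 0]}}

```text
time: 23.95
eef_pos: [444.4, 273.0, 123.3]
eef_rot: [0.0, 0.633, 0.774, -0.0]
wrist_force: [-0.4, -0.5, -0.5]
opening: 41.7
grip_force: 30.0
```

```bash
python3 p.py 444.5 273.2 40 .2;python3 - <<'E'
from rig import env
import cv2,numpy as np
f=env.grab_frame('wrist');cv2.imwrite('pics/w6.png',f['frame'][...,::-1]);np.savez('w6.npz',**f)
E
```

```text
t 23.95 p [444.4 273.  123.3] yaw 0.1991 tilt [-0. -0. -1.] open 41.7 q7 -0.09 F [-0.4 -0.5 -0.5]
tool shift [ 0.2  0.2 83.3] twist -0.0009
```

View pics/w6.png

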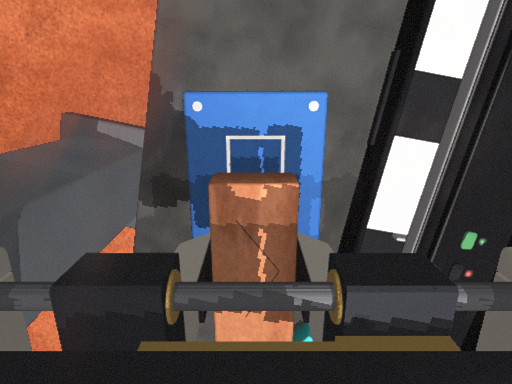

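The outline's far edge is at row 136, columns 226–286, and the board's far edge at row 92, columns 184–327. I'll check the alignment and the height of the black device.

Run:
```python
from m import *
f=dict(np.load('w6.npz'))
a=.199;tx=np.array([-np.sin(a),np.cos(a)]);ty=np.array([np.cos(a),np.sin(a)]);p=np.array([444.4,273.0])
for q in [(226,136),(286,136),(184,92),(327,92)]:
    w=proj(f,q,8)[0];print(q,w.round(1),'tool x',((w-p)@tx).round(1),'y',((w-p)@ty).round(1))
t=dict(np.load('top0.npz'));z=t['z_map'];K=t['mtx'];v,u=np.mgrid[150:215:6,60:190:25];d=z[v,u]
P=np.stack([(u-K[0,2])/K[0,0]*d,(v-K[1,2])/K[1,1]*d,d,np.ones_like(d)],-1)@t['world_from_camera'].T
print(P[...,0].round(0)[:,2]);print(P[...,2].round(0))
```

```text
(226, 136) [412.4 317. ] tool x 49.5 y -22.7
(286, 136) [462.4 327.1] tool x 49.4 y 28.3
(184, 92) [372.7 345.3] tool x 85.1 y -55.9
(327, 92) [487.1 368.3] tool x 85.0 y 60.7
[685. 670. 656. 641. 626. 616. 603. 588. 573. 560. 552.]
[[111. 113. 108. 112. 113. 112.]
 [109. 115. 110. 111. 113. 112.]
 [112. 111. 106. 111. 112. 110.]
 [111. 111. 111. 111. 109. 109.]
 [110. 111. 112. 111. 110. 106.]
 [111. 109.  91.  78.  86.  86.]
 [ 86.  88.  84.  84.  87.  87.]
 [ 88.  84.  85.  84.  87.  83.]
 [ 86.  86.  87.  85.  87.  77.]
 [ 83.  75.  77.  70.  17.  -1.]
 [ 16.  25.  25.  21.  17.   3.]]
```

Run:
```python
from m import *
t=dict(np.load('top0.npz'));z=t['z_map'];K=t['mtx'];v,u=np.mgrid[150:240,60:200];d=z[v,u]
P=np.stack([(u-K[0,2])/K[0,0]*d,(v-K[1,2])/K[1,1]*d,d,np.ones_like(d)],-1)@t['world_from_camera'].T
h=P[(P[...,2]>55)]
for y in range(220,420,20):
    s=h[abs(h[:,1]-y)<10]
    if len(s): i=s[:,0].argsort()[:5];print(y,s[i][:,[0,2]].round(0).tolist())
```

```text
220 [[561.0, 77.0], [561.0, 75.0], [561.0, 74.0], [561.0, 74.0], [561.0, 72.0]]
240 [[561.0, 68.0], [561.0, 66.0], [561.0, 65.0], [561.0, 60.0], [561.0, 61.0]]
260 [[533.0, 55.0], [560.0, 74.0], [560.0, 77.0], [560.0, 78.0], [560.0, 75.0]]
280 [[529.0, 55.0], [559.0, 71.0], [560.0, 66.0], [560.0, 67.0], [560.0, 64.0]]
300 [[559.0, 73.0], [559.0, 74.0], [559.0, 73.0], [559.0, 72.0], [559.0, 75.0]]
320 [[530.0, 55.0], [558.0, 68.0], [559.0, 64.0], [559.0, 77.0], [559.0, 75.0]]
340 [[528.0, 56.0], [558.0, 73.0], [558.0, 75.0], [558.0, 72.0], [558.0, 75.0]]
360 [[557.0, 64.0], [558.0, 75.0], [558.0, 76.0], [558.0, 78.0], [558.0, 74.0]]
380 [[557.0, 72.0], [557.0, 73.0], [557.0, 71.0], [557.0, 69.0], [557.0, 69.0]]
400 [[557.0, 74.0], [557.0, 73.0], [557.0, 76.0], [557.0, 75.0], [557.0, 77.0]]
```

Clearance to the device is about 12 mm, so I'll lower to just above the board.

Emit:
{"op": "play_rows", "data": {"claw": [30, 30, 30, 30, 30, 30, 30, 30, 30, 30], "travel": [[0.2, 1.2, 15], [0, 0, 25], [0, 0, 25], [0, 0, 18], [0, 0, 12], [0, 0, 7], [0, 0, 4], [0, 0, 1], [0, 0, 0], [0, 0, 0]], "twist": [-0.001, 0, 0, 0, 0, 0, 0, 0, 0, 0]}}

```text
time: 25.0
eef_pos: [446.0, 273.7, 17.1]
eef_rot: [0.0, 0.633, 0.774, 0.0]
wrist_force: [-0.5, -0.0, -0.5]
opening: 41.7
grip_force: 30.0
```

```bash
python3 p.py 444.5 273.2 11.5 .2;python3 - <<'E'
from rig import env
import cv2,numpy as np
f=env.grab_frame('wrist');np.savez('w7.npz',**f);cv2.imwrite('pics/w7.png',cv2.resize(f['frame'][60:240,130:370,::-1],(800,600),interpolation=cv2.INTER_CUBIC))
E
```

```text
t 25.0 p [446.  273.7  17.1] yaw 0.2009 tilt [ 0.001  0.001 -1.   ] open 41.7 q7 0.04 F [-0.5 -0.  -0.5]
tool shift [-0.2 -1.6  5.6] twist 0.0009
```

View pics/w7.png

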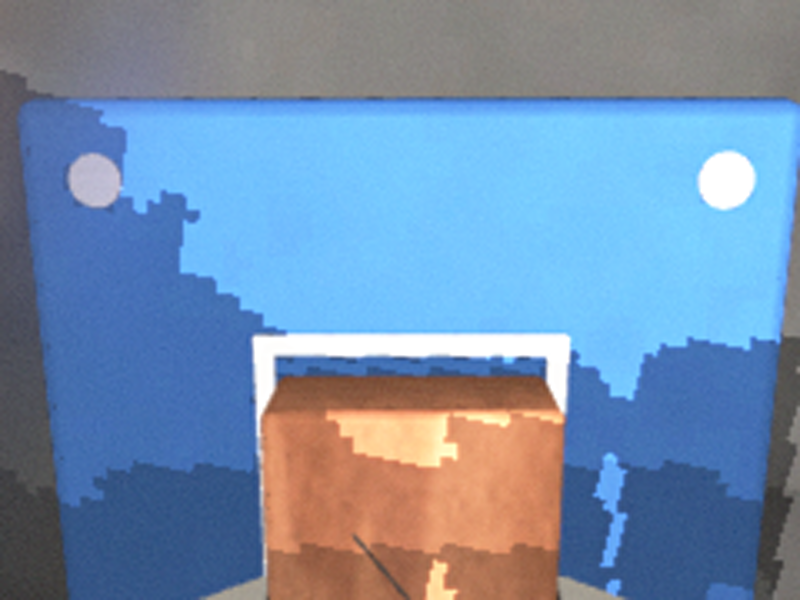

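Run:
```python
from m import *
f=dict(np.load('w7.npz'))
a=.2009;tx=np.array([-np.sin(a),np.cos(a)]);ty=np.array([np.cos(a),np.sin(a)]);p=np.array([446.,273.7])
s=800/240
for n,q,h in [('outer',(253,335),8),('outer',(570,335),8),('inner',(274,357),8),('inner',(548,357),8),('block',(278,377),13.5),('block',(546,377),13.5),('top',(263,414),35.5),('top',(564,414),35.5)]:
    w=proj(f,crop(q,130,60,s),h)[0];print(n,'tool x',((w-p)@tx).round(1),'y',((w-p)@ty).round(1))
```

```text
outer tool x 49.8 y -24.7
outer tool x 49.8 y 25.8
inner tool x 46.2 y -21.5
inner tool x 46.2 y 22.4
block tool x 44.3 y -20.3
block tool x 44.2 y 21.5
top tool x 44.3 y -19.7
top tool x 44.3 y 21.3
```

Block and outline centres agree within about 0.6 mm. I'll set it down, release and rise.

Emit:
{"op": "play_rows", "data": {"claw": [30, 30, 30, 30, 30, 30], "travel": [[0.4, 0, 2.5], [0, 0, 1.5], [0, 0, 1], [0, 0, 0.5], [0, 0, 0], [0, 0, 0]], "twist": [0, 0, 0, 0, 0, 0]}}

```text
time: 25.65
eef_pos: [445.5, 273.9, 11.5]
eef_rot: [-0.0, 0.633, 0.774, 0.0]
wrist_force: [-2.8, -0.8, 9.5]
opening: 41.9
grip_force: 30.0
```

```bash
python3 p.py 446 273.7 11.6 .2
```

```text
t 25.65 p [445.5 273.9  11.5] yaw 0.2008 tilt [-0.     0.001 -1.   ] open 41.9 q7 0.05 F [-2.8 -0.8  9.5]
tool shift [-0.3  0.4 -0.1] twist 0.0008
```

Emit:
{"op": "play_rows", "data": {"claw": [43, 45, 50, 56, 62, 64, 64, 64, 64, 64], "travel": [[0, 0, 0], [0, 0, 0], [0, 0, 0], [0, 0, 0], [0, 0, 0], [0, 0, 0], [0, 0, -10], [0, 0, -30], [0, 0, -45], [0, 0, -45]], "twist": [0, 0, 0, 0, 0, 0, 0, 0, 0, 0]}}

```text
time: 26.65
eef_pos: [445.2, 273.2, 142.8]
eef_rot: [0.0, 0.633, 0.774, -0.001]
wrist_force: [-0.8, 0.9, 0.2]
opening: 64.3
grip_force: 0.0
```

```bash
python3 p.py 500.6 -253.7 140 -.188;python3 - <<'E'
from rig import env
import cv2,numpy as np
f=env.grab_frame('wrist');np.savez('w8.npz',**f);cv2.imwrite('pics/w8.png',f['frame'][...,::-1])
f=env.grab_frame('top');np.savez('t8.npz',**f)
E
```

```text
t 26.65 p [445.2 273.2 142.8] yaw 0.2002 tilt [-0.001 -0.001 -1.   ] open 64.3 q7 -0.1 F [-0.8  0.9  0.2]
tool shift [-527.4  -50.5    3.4] twist 0.3882
```

View pics/w8.png

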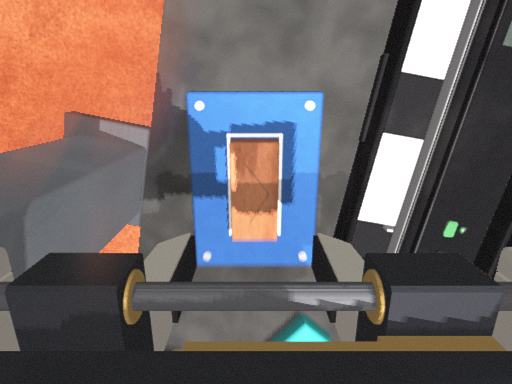

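The block lies inside the outline: white lines at columns 228 and 281, top line at row 135. Next, the jars.

Emit:
{"op": "play_rows", "data": {"claw": [64, 64, 64, 64, 64, 64, 64, 64, 64, 64], "travel": [[-20, -1.9, 0], [-35, -3.4, 0], [-38, -3.6, 0], [-38, -3.6, 0], [-38, -3.6, 0], [-38, -3.6, 0], [-38, -3.6, 0], [-38, -3.6, 0], [-38, -3.6, 0], [-38, -3.6, 0]], "twist": [0, 0, 0, 0, 0, 0, 0, 0, 0, 0]}}

```text
time: 27.75
eef_pos: [483.6, -86.2, 141.3]
eef_rot: [-0.0, 0.633, 0.774, 0.0]
wrist_force: [0.6, -0.1, -0.3]
opening: 64.2
grip_force: 0.0
```

Emit:
{"op": "play_rows", "data": {"claw": [64, 64, 64, 64, 64, 64, 64, 64, 64, 64], "travel": [[-38, -3.6, 0], [-38, -3.6, 0], [-38, -3.6, 0], [-34, -3.3, 0], [-20, -1.9, 0], [0, 0, 0], [0, 0, 0], [0, 0, 0], [0, 0, 0], [0, 0, 0]], "twist": [0, 0, 0, 0, 0, 0, 0.1, 0.1, 0.1, 0.088]}}

```text
time: 28.75
eef_pos: [501.5, -251.1, 141.0]
eef_rot: [-0.001, 0.771, 0.637, 0.0]
wrist_force: [0.9, -1.2, 0.0]
opening: 63.9
grip_force: 0.0
```

Emit:
{"op": "play_rows", "data": {"claw": [64, 64, 64], "travel": [[0, 0, 15], [0, 0, 15], [0, 0, 0]], "twist": [0, 0, 0]}}

```text
time: 29.05
eef_pos: [500.2, -250.9, 108.4]
eef_rot: [-0.002, 0.769, 0.639, -0.001]
wrist_force: [-0.7, 0.3, 0.3]
opening: 63.6
grip_force: 0.0
```

```bash
python3 p.py 500.6 -253.7 31.2 -.188
```

```text
t 29.05 p [ 500.2 -250.9  108.4] yaw -0.1847 tilt [-0.004  0.002 -1.   ] open 63.6 q7 0.68 F [-0.7  0.3  0.3]
tool shift [-2.7  1.2 77.2] twist 0.0033
```

Emit:
{"op": "play_rows", "data": {"claw": [64, 64, 64, 64], "travel": [[-1, 0, 15], [0, 0, 10], [0, 0, 0], [0, 0, 0]], "twist": [0, 0, 0, 0]}}

```text
time: 29.45
eef_pos: [501.2, -253.7, 85.8]
eef_rot: [-0.0, 0.77, 0.638, -0.0]
wrist_force: [-0.3, -0.1, -0.0]
opening: 63.9
grip_force: 0.0
```

```bash
python3 p.py 500.6 -253.7 31.2 -.188
```

```text
t 29.45 p [ 501.2 -253.7   85.8] yaw -0.1874 tilt [-0.001  0.    -1.   ] open 63.9 q7 0.7 F [-0.3 -0.1 -0. ]
tool shift [-0.1 -0.6 54.6] twist 0.0006
```

Emit:
{"op": "play_rows", "data": {"claw": [64, 64, 64, 64, 64, 64, 64], "travel": [[0, -0.5, 20], [0, 0, 15], [0, 0, 10], [0, 0, 6], [0, 0, 3], [0, 0, 0], [0, 0, 0]], "twist": [0, 0, 0, 0, 0, 0, 0]}}

```text
time: 30.15
eef_pos: [501.2, -253.6, 32.4]
eef_rot: [0.0, 0.77, 0.638, 0.0]
wrist_force: [0.6, -0.4, 0.2]
opening: 63.8
grip_force: 0.0
```

Emit:
{"op": "play_rows", "data": {"claw": [54, 46, 40, 34, 30, 25, 25, 25, 25], "travel": [[0, 0, 0], [0, 0, 0], [0, 0, 0], [0, 0, 0], [0, 0, 0], [0, 0, 0], [0, 0, 0], [0, 0, 0], [0, 0, 0]], "twist": [0, 0, 0, 0, 0, 0, 0, 0, 0]}}

```text
time: 31.05
eef_pos: [501.1, -253.4, 32.1]
eef_rot: [0.0, 0.77, 0.638, 0.0]
wrist_force: [-0.8, 0.4, 2.9]
opening: 34.8
grip_force: 30.0
```

Emit:
{"op": "play_rows", "data": {"claw": [25, 25, 25, 25, 25, 25, 25, 25], "travel": [[0, 0, -3], [0, 0, -12], [0, 0, -25], [0, 0, -30], [0, 0, -30], [0, 0, -15], [0, 0, 0], [0, 0, 0]], "twist": [0, 0, 0, 0, 0, 0, 0, 0]}}

```text
time: 31.85
eef_pos: [500.9, -252.9, 146.6]
eef_rot: [-0.0, 0.77, 0.638, 0.0]
wrist_force: [0.0, 0.7, -0.8]
opening: 34.7
grip_force: 30.0
```

```bash
python3 p.py 547.7 -82.6 140 -.188
```

```text
t 31.85 p [ 500.9 -252.9  146.6] yaw -0.1866 tilt [-0.     0.001 -1.   ] open 34.7 q7 0.64 F [ 0.   0.7 -0.8]
tool shift [176.   14.4   6.7] twist 0.0014
```

Emit:
{"op": "play_rows", "data": {"claw": [25, 25, 25, 25, 25, 25, 25, 25, 25], "travel": [[16, 1.4, 0], [30, 2.5, 0], [35, 2.9, 0], [35, 2.9, 0], [30, 2.5, 0], [20, 1.5, 0], [10, 0.7, 0], [0, 0, 0], [0, 0, 0]], "twist": [0, 0, 0, 0, 0, 0, 0, 0.001, 0]}}

```text
time: 32.75
eef_pos: [547.3, -84.4, 146.6]
eef_rot: [0.0, 0.771, 0.637, -0.001]
wrist_force: [-0.6, -0.5, -0.8]
opening: 34.4
grip_force: 30.0
```

Emit:
{"op": "play_rows", "data": {"claw": [25, 25, 25, 25, 25, 25, 25, 25], "travel": [[0, 0, 20], [0, 0, 30], [0, 0, 25], [0, 0, 15], [0, 0, 8], [0, 0, 4], [0, 0, 0], [0, 0, 0]], "twist": [0, 0, 0, 0, 0, 0, 0, 0]}}

```text
time: 33.55
eef_pos: [548.5, -83.4, 45.8]
eef_rot: [0.0, 0.77, 0.638, 0.0]
wrist_force: [0.3, 0.6, -0.0]
opening: 34.2
grip_force: 30.0
```

```bash
python3 p.py 547.7 -82.6 34.2 -.188
```

```text
t 33.55 p [548.5 -83.4  45.8] yaw -0.1882 tilt [ 0.001 -0.    -1.   ] open 34.2 q7 0.44 F [ 0.3  0.6 -0. ]
tool shift [ 0.6 -0.9 11.6] twist -0.0002
```

Emit:
{"op": "play_rows", "data": {"claw": [25, 25, 25, 25, 25, 25, 25], "travel": [[0.4, -0.5, 4], [0, 0, 3], [0, 0, 2], [0, 0, 1], [0, 0, 0.5], [0, 0, 0], [0, 0, 0]], "twist": [0, 0, 0, 0, 0, 0, 0]}}

```text
time: 34.25
eef_pos: [547.5, -82.7, 34.6]
eef_rot: [0.0, 0.77, 0.638, 0.0]
wrist_force: [-0.3, 1.2, -0.5]
opening: 34.6
grip_force: 30.0
```

```bash
python3 p.py 547.7 -82.6 34.2 -.188
```

```text
t 34.25 p [547.5 -82.7  34.6] yaw -0.1881 tilt [ 0.  0. -1.] open 34.6 q7 0.45 F [-0.3  1.2 -0.5]
tool shift [0.1 0.2 0.4] twist -0.0001
```

Now lower 0.7 mm, release, rise, and go to the red jar.

Emit:
{"op": "play_rows", "data": {"claw": [25, 25, 36, 38, 42, 48, 56, 64, 64, 64], "travel": [[0, 0, 0.7], [0, 0, 0], [0, 0, 0], [0, 0, 0], [0, 0, 0], [0, 0, 0], [0, 0, 0], [0, 0, -10], [0, 0, -30], [0, 0, -40]], "twist": [0, 0, 0, 0, 0, 0, 0, 0, 0, 0]}}

```text
time: 35.25
eef_pos: [546.3, -82.6, 114.1]
eef_rot: [-0.001, 0.771, 0.637, -0.001]
wrist_force: [1.0, 0.2, 0.0]
opening: 64.1
grip_force: 0.0
```

Emit:
{"op": "play_rows", "data": {"claw": [64, 64, 64], "travel": [[0, 0, -30], [0, 0, 0], [0, 0, 0]], "twist": [0, 0, 0]}}

```text
time: 35.55
eef_pos: [547.9, -82.5, 144.8]
eef_rot: [0.0, 0.77, 0.638, 0.001]
wrist_force: [-1.4, 0.3, -0.1]
opening: 64.2
grip_force: 0.0
```

```bash
python3 p.py 523.3 -341.2 140 -.188
```

```text
t 35.55 p [547.9 -82.5 144.8] yaw -0.1878 tilt [ 0.002  0.    -1.   ] open 64.2 q7 0.33 F [-1.4  0.3 -0.1]
tool shift [-258.7   24.2    4.6] twist 0.0002
```

Emit:
{"op": "play_rows", "data": {"claw": [64, 64, 64, 64, 64, 64, 64, 64, 64, 64], "travel": [[-20, 1.9, 0], [-35, 3.3, 0], [-35, 3.3, 0], [-35, 3.3, 0], [-35, 3.3, 0], [-35, 3.3, 0], [-33.7, 3.1, 0], [-20, 1.8, 0], [-10, 0.9, 0], [0, 0, 0]], "twist": [0, 0, 0, 0, 0, 0, 0, 0, 0, 0]}}

```text
time: 36.55
eef_pos: [521.9, -342.2, 143.0]
eef_rot: [-0.001, 0.771, 0.637, -0.0]
wrist_force: [0.5, 0.3, 0.5]
opening: 63.8
grip_force: 0.0
```

Emit:
{"op": "play_rows", "data": {"claw": [64, 64, 64, 64, 64, 64], "travel": [[0, 0, 20], [0, 0, 20], [0, 0, 15], [0, 0, 5], [0, 0, 0], [0, 0, 0]], "twist": [0, 0, 0, 0, 0, 0]}}

```text
time: 37.15
eef_pos: [523.3, -341.4, 84.4]
eef_rot: [0.0, 0.77, 0.638, 0.0]
wrist_force: [1.0, 0.5, 0.3]
opening: 63.7
grip_force: 0.0
```

```bash
python3 p.py 523.3 -341.2 31.2 -.188
```

```text
t 37.15 p [ 523.3 -341.4   84.4] yaw -0.1878 tilt [ 0.001 -0.    -1.   ] open 63.7 q7 0.8 F [1.  0.5 0.3]
tool shift [ 0.2 -0.  53.2] twist 0.0002
```

Emit:
{"op": "play_rows", "data": {"claw": [64, 64, 64, 64, 64, 64, 64], "travel": [[0, 0, 20], [0, 0, 14], [0, 0, 10], [0, 0, 6], [0, 0, 3], [0, 0, 0], [0, 0, 0]], "twist": [0, 0, 0, 0, 0, 0, 0]}}

```text
time: 37.85
eef_pos: [523.1, -341.6, 31.2]
eef_rot: [0.0, 0.77, 0.638, 0.0]
wrist_force: [0.2, -0.2, 0.4]
opening: 64.0
grip_force: 0.0
```

Emit:
{"op": "play_rows", "data": {"claw": [54, 46, 40, 34, 30, 25, 25, 25, 25], "travel": [[0, 0, 0], [0, 0, 0], [0, 0, 0], [0, 0, 0], [0, 0, 0], [0, 0, 0], [0, 0, 0], [0, 0, 0], [0, 0, 0]], "twist": [0, 0, 0, 0, 0, 0, 0, 0, 0]}}

```text
time: 38.75
eef_pos: [523.0, -341.3, 30.9]
eef_rot: [0.0, 0.77, 0.638, 0.0]
wrist_force: [0.7, 0.2, 2.2]
opening: 34.6
grip_force: 30.0
```

Emit:
{"op": "play_rows", "data": {"claw": [25, 25, 25, 25, 25, 25, 25, 25], "travel": [[0, 0, -3], [0, 0, -12], [0, 0, -25], [0, 0, -30], [0, 0, -30], [0, 0, -20], [0, 0, 0], [0, 0, 0]], "twist": [0, 0, 0, 0, 0, 0, 0, 0]}}

```text
time: 39.55
eef_pos: [522.9, -341.2, 151.2]
eef_rot: [0.0, 0.77, 0.638, 0.0]
wrist_force: [0.1, -0.0, -1.2]
opening: 35.0
grip_force: 30.0
```

```bash
python3 p.py 557.1 -35 140 -.188
```

```text
t 39.55 p [ 522.9 -341.2  151.2] yaw -0.188 tilt [ 0.001  0.    -1.   ] open 35.0 q7 0.75 F [ 0.1 -0.  -1.2]
tool shift [307.2 -23.6  11.3] twist 0.0
```

Emit:
{"op": "play_rows", "data": {"claw": [25, 25, 25, 25, 25, 25, 25, 25, 25, 25], "travel": [[20, -1.5, 0], [35, -2.7, 0], [37, -2.8, 0], [37, -2.8, 0], [37, -2.8, 0], [37, -2.8, 0], [37, -2.8, 0], [35, -2.7, 0], [22, -1.7, 0], [10, -1, 0]], "twist": [0, 0, 0, 0, 0, 0, 0, 0, 0, 0]}}

```text
time: 40.55
eef_pos: [556.5, -32.3, 149.5]
eef_rot: [-0.001, 0.769, 0.639, -0.001]
wrist_force: [0.4, 0.1, -0.4]
opening: 34.6
grip_force: 30.0
```

Emit:
{"op": "play_rows", "data": {"claw": [25, 25, 25, 25, 25, 25], "travel": [[0, 0, 0], [0, 0, 0], [0, 0, 20], [0, 0, 20], [0, 0, 0], [0, 0, 0]], "twist": [0, 0, 0, 0, 0, 0]}}

```text
time: 41.15
eef_pos: [556.8, -37.1, 111.1]
eef_rot: [0.0, 0.771, 0.637, -0.0]
wrist_force: [-0.5, -1.3, -1.3]
opening: 34.5
grip_force: 30.0
```

```bash
python3 p.py 557.1 -35 33 -.188
```

```text
t 41.15 p [556.8 -37.1 111.1] yaw -0.1906 tilt [-0.001 -0.001 -1.   ] open 34.5 q7 0.28 F [-0.5 -1.3 -1.3]
tool shift [ 2.1 -0.1 78.1] twist -0.0026
```

Emit:
{"op": "play_rows", "data": {"claw": [25, 25, 25, 25, 25, 25, 25, 25], "travel": [[0, 0, 15], [0, 0, 20], [0, 0, 15], [0, 0, 10], [0, 0, 6], [0, 0, 0], [0, 0, 0], [0, 0, 0]], "twist": [0, 0, 0, 0, 0, 0, 0, 0]}}

```text
time: 41.95
eef_pos: [557.6, -35.4, 45.4]
eef_rot: [0.0, 0.77, 0.638, 0.0]
wrist_force: [0.0, -0.5, -0.5]
opening: 34.5
grip_force: 30.0
```

```bash
python3 p.py 557.1 -35 33 -.188
```

```text
t 41.95 p [557.6 -35.4  45.4] yaw -0.1881 tilt [ 0.001  0.    -1.   ] open 34.5 q7 0.36 F [ 0.  -0.5 -0.5]
tool shift [ 0.3 -0.5 12.4] twist -0.0001
```

Emit:
{"op": "play_rows", "data": {"claw": [25, 25, 25, 25, 25, 25, 25], "travel": [[0, 0, 4], [0, 0, 3], [0, 0, 2], [0, 0, 1.5], [0, 0, 1], [0, 0, 0], [0, 0, 0]], "twist": [0, 0, 0, 0, 0, 0, 0]}}

```text
time: 42.65
eef_pos: [557.1, -35.4, 33.3]
eef_rot: [-0.0, 0.77, 0.638, 0.0]
wrist_force: [-0.6, 0.7, -0.8]
opening: 34.6
grip_force: 30.0
```

```bash
python3 p.py 557.1 -35 33 -.188
```

```text
t 42.65 p [557.1 -35.4  33.3] yaw -0.1882 tilt [ 0.  0. -1.] open 34.6 q7 0.37 F [-0.6  0.7 -0.8]
tool shift [ 0.4 -0.1  0.3] twist -0.0002
```

Emit:
{"op": "play_rows", "data": {"claw": [25, 25, 36, 38, 42, 48, 56, 64, 64, 64], "travel": [[0, 0, 0.5], [0, 0, 0], [0, 0, 0], [0, 0, 0], [0, 0, 0], [0, 0, 0], [0, 0, 0], [0, 0, -10], [0, 0, -30], [0, 0, -40]], "twist": [0, 0, 0, 0, 0, 0, 0, 0, 0, 0]}}

```text
time: 43.65
eef_pos: [555.8, -35.4, 113.1]
eef_rot: [-0.001, 0.771, 0.637, -0.001]
wrist_force: [0.5, -0.1, 0.9]
opening: 63.7
grip_force: 0.0
```

Emit:
{"op": "play_rows", "data": {"claw": [64, 64, 64, 64, 64, 64, 64, 64, 64, 64], "travel": [[0, 0, -40], [0, 0, -40], [0, -30, 0], [0, -35, 0], [0, -35, 0], [0, -30, 0], [0, -15, 0], [0, 0, 0], [0, 0, 0], [0, 0, 0]], "twist": [0, 0, 0, 0, 0, 0, 0, 0, 0, 0]}}

```text
time: 44.65
eef_pos: [415.8, -8.4, 193.3]
eef_rot: [0.001, 0.77, 0.637, 0.0]
wrist_force: [-0.0, -0.1, 0.1]
opening: 63.7
grip_force: 0.0
```

```bash
python3 p.py
python3 - <<'E'
from rig import env
import cv2,numpy as np
f=env.grab_frame('top');np.savez('t9.npz',**f)
a=f['frame'][...,::-1][145:295,100:300]
b=np.load('top0.npz')['frame'][...,::-1][145:235,235:335]
c=f['frame'][...,::-1][145:235,235:335]
cv2.imwrite('pics/t9.png',np.vstack([cv2.resize(a,(400,300),interpolation=2).repeat(1,1) if 0 else np.hstack([cv2.resize(a,(400,300),interpolation=2),cv2.resize(f['frame'][...,::-1],(400,300))]),np.hstack([cv2.resize(b,(400,300),interpolation=2),cv2.resize(c,(400,300),interpolation=2)])]))
E
```

```text
t 44.65 p [415.8  -8.4 193.3] yaw -0.1883 tilt [ 0.001 -0.    -1.   ] open 63.7 q7 -0.05 F [-0.  -0.1  0.1]
tool shift [0. 0. 0.] twist 0
```

View pics/t9.png

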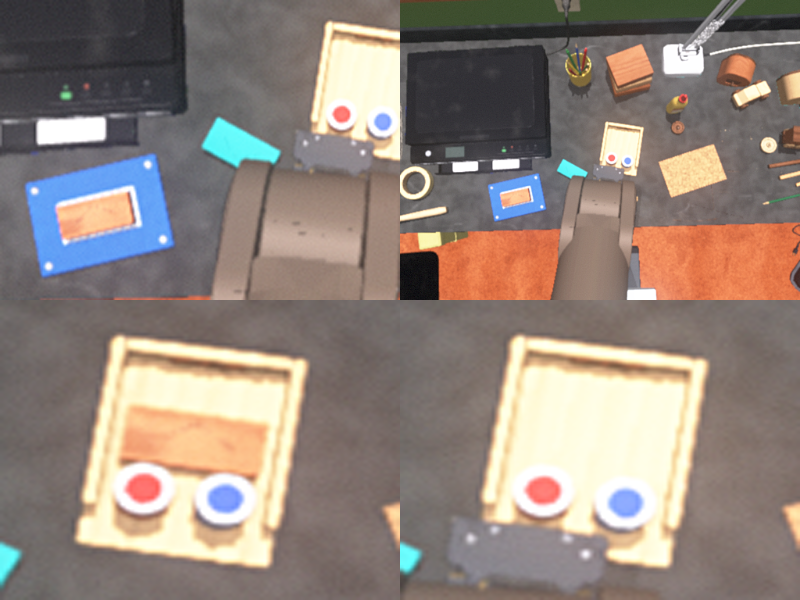

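Run:
```python
from m import *
import cv2
a,b,e=[dict(np.load(n+'.npz')) for n in('top0','t9','t8')]
for n,(u,v) in dict(red=(270,202),blue=(291,205)).items():
    r=[]
    for f in(a,b):
        p=f['frame'][v-9:v+10,u-9:u+10].astype(float)
        w=np.clip(p[...,0]-p[...,1],0,None) if n=='red' else np.clip(p[...,2]-p[...,0],0,None)
        w[w<60]=0
        yy,xx=np.mgrid[v-9:v+10,u-9:u+10];c=[(w*xx).sum()/w.sum(),(w*yy).sum()/w.sum()];r.append(proj(f,c,61)[0])
    print(n,r[0].round(1),(r[1]-r[0]).round(1))
for f in (e,b):  # block top by colour
    p=f['frame'][225:285,110:190].astype(int);m=((p[...,0]-p[...,2])>50).astype('uint8')
    nn,l,st,c=cv2.connectedComponentsWithStats(m);k=1+st[1:,4].argmax();pts=np.argwhere(l==k)[:,::-1]+[110,225]
    (x,y),s,ang=cv2.minAreaRect(pts.astype(np.float32));print('block',proj(f,[x,y],30).round(1),s,ang)
```

```text
red [559.4 -36. ] [-3.2  1.3]
blue [548.7 -83.8] [-3.3 -0.2]
block [[445.6 265.4]] (17.38628578186035, 32.12767791748047) 76.50426483154297
block [[443.3 271.2]] (16.62158203125, 37.23234176635742) 77.19573211669922
```

Against the first picture the jars sit about 3.3 mm too far forward in the caddy, so I'll regrasp each and shift it back.

```bash
python3 p.py 557.1 -35.4 140 -.188
```

```text
t 44.7 p [415.7  -8.5 193.1] yaw -0.1886 tilt [ 0.001 -0.001 -1.   ] open 64.0 q7 -0.05 F [-0.1 -0.   0.2]
tool shift [1.000e-01 1.439e+02 5.330e+01] twist -0.0006
```

Emit:
{"op": "play_rows", "data": {"claw": [64, 64, 64, 64, 64, 64, 64, 64, 64, 64], "travel": [[0, 15, 0], [0, 30, 0], [0, 35, 0], [0, 35, 0], [0, 20, 0], [0, 10, 0], [0, 0, 30], [0, 0, 40], [0, 0, 20], [0, 0, 0]], "twist": [0, 0, 0, 0, 0, 0, 0, 0, 0, 0]}}

```text
time: 45.7
eef_pos: [554.8, -35.3, 100.2]
eef_rot: [-0.002, 0.771, 0.637, -0.002]
wrist_force: [-0.0, 0.5, 0.2]
opening: 64.1
grip_force: 0.0
```

Emit:
{"op": "play_rows", "data": {"claw": [64, 64], "travel": [[0, 0, 0], [0, 0, 0]], "twist": [0, 0]}}

```text
time: 45.9
eef_pos: [558.0, -35.6, 104.2]
eef_rot: [0.001, 0.77, 0.638, 0.001]
wrist_force: [-0.1, 0.0, 0.3]
opening: 64.1
grip_force: 0.0
```

```bash
python3 p.py 557.1 -35.4 33 -.188
```

```text
t 45.9 p [558.  -35.6 104.2] yaw -0.1882 tilt [ 0.002 -0.    -1.   ] open 64.1 q7 0.31 F [-0.1  0.   0.3]
tool shift [ 0.  -1.1 71.2] twist -0.0002
```

Descend, close, lift 3 mm, shift, lower, release.

Emit:
{"op": "play_rows", "data": {"claw": [64, 64, 64, 64, 64, 64, 64, 64], "travel": [[0, 0, 15], [0, 0, 20], [0, 0, 15], [0, 0, 10], [0, 0, 7], [0, 0, 3], [0, 0, 0], [0, 0, 0]], "twist": [0, 0, 0, 0, 0, 0, 0, 0]}}

```text
time: 46.7
eef_pos: [557.5, -35.5, 33.2]
eef_rot: [0.0, 0.77, 0.638, 0.0]
wrist_force: [-0.6, -0.6, -0.4]
opening: 63.8
grip_force: 0.0
```

Emit:
{"op": "play_rows", "data": {"claw": [54, 46, 40, 34, 30, 25, 25, 25, 25, 25], "travel": [[0, 0, 0], [0, 0, 0], [0, 0, 0], [0, 0, 0], [0, 0, 0], [0, 0, 0], [0, 0, 0], [0, 0, 0], [0, 0, -4], [0, 0, 0]], "twist": [0, 0, 0, 0, 0, 0, 0, 0, 0, 0]}}

```text
time: 47.7
eef_pos: [557.2, -35.4, 37.2]
eef_rot: [0.0, 0.77, 0.638, 0.0]
wrist_force: [-0.1, 0.3, -0.2]
opening: 34.4
grip_force: 30.0
```

Emit:
{"op": "play_rows", "data": {"claw": [25, 25, 25, 25, 25, 25, 25], "travel": [[-0.7, 3.4, 0], [0, 0, 0], [0, 0, 2], [0, 0, 1], [0, 0, 0.8], [0, 0, 0], [0, 0, 0]], "twist": [0, 0, 0, 0, 0, 0, 0]}}

```text
time: 48.4
eef_pos: [560.3, -36.7, 33.0]
eef_rot: [-0.0, 0.77, 0.638, -0.0]
wrist_force: [-0.1, 0.3, -1.0]
opening: 34.6
grip_force: 30.0
```

Emit:
{"op": "play_rows", "data": {"claw": [36, 38, 42, 48, 56, 64, 64, 64, 64, 64], "travel": [[0, 0, 0], [0, 0, 0], [0, 0, 0], [0, 0, 0], [0, 0, 0], [0, 0, 0], [0, 0, -10], [0, 0, -25], [0, 0, -35], [0, 0, 0]], "twist": [0, 0, 0, 0, 0, 0, 0, 0, 0, 0]}}

```text
time: 49.4
eef_pos: [562.8, -37.6, 107.3]
eef_rot: [0.002, 0.771, 0.637, 0.002]
wrist_force: [0.9, -0.3, -0.3]
opening: 64.0
grip_force: 0.0
```

```bash
python3 p.py 547.5 -82.7 34 -.188
```

```text
t 49.4 p [562.8 -37.6 107.3] yaw -0.1887 tilt [ 0.006 -0.    -1.   ] open 64.0 q7 0.31 F [ 0.9 -0.3 -0.3]
tool shift [-47.3  -7.   73.2] twist -0.0007
```

Emit:
{"op": "play_rows", "data": {"claw": [64, 64, 64, 64, 64, 64, 64, 64], "travel": [[-15, -1.4, 0], [-22, -1.8, 0], [-10, -1, 0], [0, 0, 10], [0, 0, 10], [0, 0, 0], [0, 0, 0], [0, 0, 0]], "twist": [0, 0, 0, 0, 0, 0, 0, 0]}}

```text
time: 50.2
eef_pos: [547.6, -81.5, 82.9]
eef_rot: [-0.0, 0.77, 0.638, -0.0]
wrist_force: [0.9, 0.3, -1.1]
opening: 64.1
grip_force: 0.0
```

```bash
python3 p.py 547.5 -82.7 34 -.188
```

```text
t 50.2 p [547.6 -81.5  82.9] yaw -0.1873 tilt [-0.  0. -1.] open 64.1 q7 0.41 F [ 0.9  0.3 -1.1]
tool shift [-1.2  0.1 48.9] twist 0.0007
```

Emit:
{"op": "play_rows", "data": {"claw": [64, 64, 64, 64, 64, 64, 64, 64], "travel": [[-0.8, 0, 15], [0, 0, 12], [0, 0, 10], [0, 0, 7], [0, 0, 4], [0, 0, 1], [0, 0, 0], [0, 0, 0]], "twist": [0, 0, 0, 0, 0, 0, 0, 0]}}

```text
time: 51.0
eef_pos: [547.5, -82.9, 34.4]
eef_rot: [0.0, 0.77, 0.638, 0.0]
wrist_force: [1.0, -0.0, 0.3]
opening: 63.8
grip_force: 0.0
```

Emit:
{"op": "play_rows", "data": {"claw": [54, 46, 40, 34, 30, 25, 25, 25, 25, 25], "travel": [[0, 0, 0], [0, 0, 0], [0, 0, 0], [0, 0, 0], [0, 0, 0], [0, 0, 0], [0, 0, 0], [0, 0, 0], [0, 0, -4], [0, 0, 0]], "twist": [0, 0, 0, 0, 0, 0, 0, 0, 0, 0]}}

```text
time: 52.0
eef_pos: [547.4, -82.9, 38.4]
eef_rot: [0.0, 0.77, 0.638, 0.0]
wrist_force: [0.4, -0.1, -0.7]
opening: 34.3
grip_force: 30.0
```

```bash
python3 p.py 550.8 -82.5 34 -.188
```

```text
t 52.0 p [547.4 -82.9  38.4] yaw -0.1881 tilt [ 0. -0. -1.] open 34.3 q7 0.47 F [ 0.4 -0.1 -0.7]
tool shift [1.  3.3 4.4] twist -0.0001
```

Emit:
{"op": "play_rows", "data": {"claw": [25, 25, 25, 25, 25, 25, 25], "travel": [[0.9, 3.3, 0], [0, 0, 0], [0, 0, 2], [0, 0, 1], [0, 0, 0.9], [0, 0, 0], [0, 0, 0]], "twist": [0, 0, 0, 0, 0, 0, 0]}}

```text
time: 52.7
eef_pos: [550.5, -82.6, 34.1]
eef_rot: [-0.0, 0.77, 0.638, -0.0]
wrist_force: [-0.2, 1.3, 0.3]
opening: 34.5
grip_force: 30.0
```

Emit:
{"op": "play_rows", "data": {"claw": [36, 38, 42, 48, 56, 64, 64, 64, 64, 64], "travel": [[0, 0, 0], [0, 0, 0], [0, 0, 0], [0, 0, 0], [0, 0, 0], [0, 0, 0], [0, 0, -10], [0, 0, -30], [0, 0, -40], [0, 0, -40]], "twist": [0, 0, 0, 0, 0, 0, 0, 0, 0, 0]}}

```text
time: 53.7
eef_pos: [550.1, -82.8, 155.9]
eef_rot: [-0.0, 0.771, 0.637, -0.0]
wrist_force: [0.0, -0.4, 0.6]
opening: 64.2
grip_force: 0.0
```

Emit:
{"op": "play_rows", "data": {"claw": [64, 64, 64, 64, 64, 64, 64, 64, 64], "travel": [[0, 0, -30], [0, -25, 0], [0, -35, 0], [0, -35, 0], [0, -35, 0], [0, -15, 0], [0, 0, 0], [0, 0, 0], [0, 0, 0]], "twist": [0, 0, 0, 0, 0, 0, 0, 0, 0]}}

```text
time: 54.6
eef_pos: [409.5, -55.7, 184.6]
eef_rot: [0.001, 0.77, 0.638, 0.0]
wrist_force: [0.2, -0.0, 0.2]
opening: 64.0
grip_force: 0.0
```

```bash
python3 p.py
python3 - <<'E'
from rig import env
import cv2
from m import *
b=env.grab_frame('top');a=dict(np.load('top0.npz'))
for n,(u,v) in dict(red=(270,202),blue=(291,205)).items():
    r=[]
    for f in(a,b):
        p=f['frame'][v-9:v+10,u-9:u+10].astype(float)
        w=np.clip(p[...,0]-p[...,1],0,None) if n=='red' else np.clip(p[...,2]-p[...,0],0,None)
        w[w<60]=0
        yy,xx=np.mgrid[v-9:v+10,u-9:u+10];c=[(w*xx).sum()/w.sum(),(w*yy).sum()/w.sum()];r.append(proj(f,c,61)[0])
    print(n,r[0].round(1),(r[1]-r[0]).round(1))
cv2.imwrite('pics/t10.png',cv2.resize(b['frame'][145:295,100:300,::-1],(800,600),interpolation=2))
E
```

```text
t 54.6 p [409.5 -55.7 184.6] yaw -0.1881 tilt [ 0.001 -0.    -1.   ] open 64.0 q7 0.09 F [ 0.2 -0.   0.2]
tool shift [0. 0. 0.] twist 0
red [559.4 -36. ] [-0.3 -0.1]
blue [548.7 -83.8] [0.2 0.4]
```

View pics/t10.png

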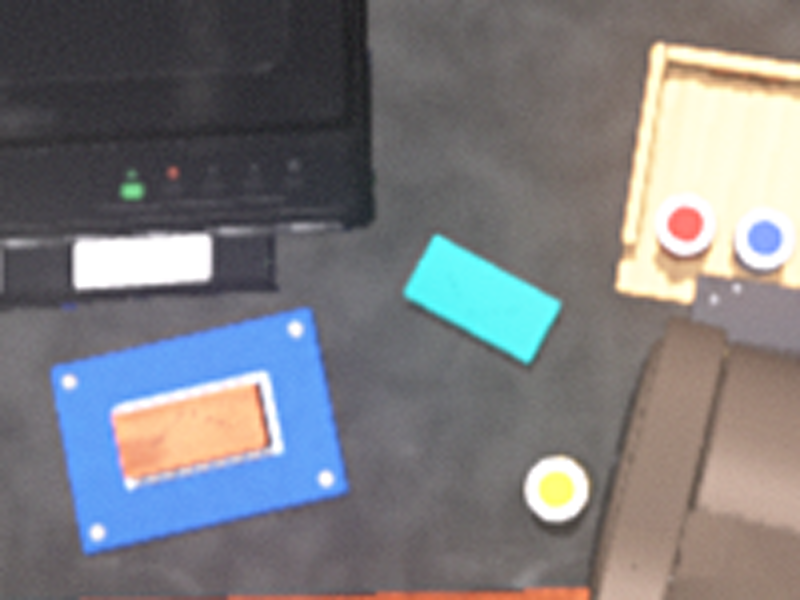

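Both jars are now within 0.5 mm of their starting spots and upright. One last check of the block, with top corners at about (113,411), (262,383), (271,451) and (124,480), then hand in.

Run:
```python
from m import *
from rig import env
f=dict(np.load('top0.npz'))
w=proj(f,crop([(113,411),(262,383),(271,451),(124,480)],100,145,4),30);rect('block',w)
```

```text
block c [443.4 270.3] len 92.5 wid 42.4 yaw by y-edge 0.1609 by x-edge 0.1544
```

Run:
```python
from m import *
import cv2
def fit(f,m,z,n):
    _,l,st,c=cv2.connectedComponentsWithStats(m.astype('uint8'));k=1+st[1:,4].argmax()
    p=np.argwhere(l==k)[:,::-1];r=cv2.minAreaRect(proj(f,p,z).astype(np.float32));print(n,np.round(r[0],1),np.round(r[1],1),round(r[2],1))
w=dict(np.load('w8.npz'));t=dict(np.load('t9.npz'));o=dict(np.load('top0.npz'))
def reg(f,box):
    p=f['frame'].astype(int);R=np.zeros(p.shape[:2],bool);R[box]=1;return p,R
p,R=reg(w,np.s_[125:250,215:295]);fit(w,R&(p[...,0]-p[...,2]>15)&(p[...,0]<235),30,'wrist block')
fit(w,R&(p.min(-1)>150),8,'wrist lines')
p,R=reg(t,np.s_[225:285,115:185]);fit(t,R&(p[...,0]-p[...,2]>30),30,'top block')
p,R=reg(o,np.s_[232:272,124:176]);fit(o,R&(p[...,0]>160),8,'top outline')
```

```text
wrist block [444.9 279.4] [43.2 80.5] 11.4
wrist lines [446.9 272.7] [ 51.7 101.3] 11.8
top block [443.5 271.3] [41.7 91.1] 11.5
top outline [444.7 274. ] [ 54.4 101.5] 11.5
```

Run:
```python
from m import *
import cv2
from rig import env
f=env.grab_frame('side');o=dict(np.load('side0.npz'))
def fit(f,m,z,n):
    _,l,st,c=cv2.connectedComponentsWithStats(m.astype('uint8'));k=1+st[1:,4].argmax()
    p=np.argwhere(l==k)[:,::-1];r=cv2.minAreaRect(proj(f,p,z).astype(np.float32));print(n,np.round(r[0],1),np.round(r[1],1),round(r[2],1))
R=np.zeros((384,512),bool);R[270:325,282:335]=1
p=o['frame'].astype(int);fit(o,R&(p[...,0]>150),8,'outline')
p=f['frame'].astype(int);R[255:]|=0;R[262:325,282:335]=1
m=R&(p[...,0]-p[...,2]>30)&(p[...,0]<250)
fit(f,m,30,'block any')
for y in range(264,324,4): print(y,' '.join('%d,%d'%(a,c) for a,_,c in p[y,286:332:4]))
```

```text
outline [444.4 273.2] [ 55.1 103.5] 11.5Traceback (most recent call last):
  File "<stdin>", line 10, in <module>
numpy._core._exceptions._UFuncOutputCastingError: Cannot cast ufunc 'bitwise_or' output from dtype('int64') to dtype('bool') with casting rule 'same_kind'
```

Run:
```python
from m import *
import cv2
from rig import env
f=env.grab_frame('side')
p=f['frame'].astype(int);R=np.zeros((384,512),bool);R[258:328,278:338]=1
m=(R&(p[...,0]-p[...,2]>30)).astype('uint8')
_,l,st,c=cv2.connectedComponentsWithStats(m);k=1+st[1:,4].argmax();print(st[k])
q=np.argwhere(l==k)[:,::-1];w=proj(f,q,30);r=cv2.minAreaRect(w.astype(np.float32));print(np.round(r[0],1),np.round(r[1],1),r[2])
# brightness along the block's middle column: top face / end face boundary, then white line
for y in range(262,326,2): print(y,p[y,306:310].mean(0).round().tolist(),proj(f,[308,y],30).round(0).tolist())
```

```text
[295 270  27  41 891]
[443.1 281.4] [ 42.9 104. ] 11.658594131469727
262 [104.0, 102.0, 102.0] [[447.0, 206.0]]
264 [97.0, 118.0, 173.0] [[447.0, 212.0]]
266 [85.0, 154.0, 242.0] [[447.0, 218.0]]
268 [102.0, 156.0, 241.0] [[446.0, 223.0]]
270 [237.0, 184.0, 192.0] [[446.0, 229.0]]
272 [252.0, 194.0, 130.0] [[446.0, 235.0]]
274 [252.0, 193.0, 128.0] [[445.0, 241.0]]
276 [252.0, 193.0, 128.0] [[445.0, 246.0]]
278 [251.0, 188.0, 126.0] [[445.0, 252.0]]
280 [253.0, 199.0, 134.0] [[444.0, 257.0]]
282 [254.0, 207.0, 140.0] [[444.0, 262.0]]
284 [254.0, 210.0, 144.0] [[444.0, 268.0]]
286 [254.0, 212.0, 146.0] [[443.0, 273.0]]
288 [254.0, 212.0, 148.0] [[443.0, 278.0]]
290 [254.0, 207.0, 146.0] [[443.0, 284.0]]
292 [253.0, 203.0, 142.0] [[442.0, 289.0]]
294 [253.0, 204.0, 142.0] [[442.0, 294.0]]
296 [253.0, 204.0, 142.0] [[442.0, 299.0]]
298 [254.0, 204.0, 143.0] [[441.0, 304.0]]
300 [254.0, 208.0, 146.0] [[441.0, 309.0]]
302 [254.0, 207.0, 145.0] [[441.0, 314.0]]
304 [235.0, 156.0, 112.0] [[440.0, 319.0]]
306 [164.0, 102.0, 84.0] [[440.0, 324.0]]
308 [147.0, 94.0, 81.0] [[440.0, 328.0]]
310 [136.0, 92.0, 88.0] [[440.0, 333.0]]
312 [232.0, 232.0, 240.0] [[439.0, 338.0]]
314 [237.0, 246.0, 254.0] [[439.0, 343.0]]
316 [92.0, 163.0, 245.0] [[439.0, 347.0]]
318 [85.0, 159.0, 245.0] [[438.0, 352.0]]
320 [84.0, 159.0, 246.0] [[438.0, 356.0]]
322 [83.0, 159.0, 245.0] [[438.0, 361.0]]
324 [84.0, 160.0, 246.0] [[438.0, 365.0]]
```

```bash
python3 -c "
from rig import env
print(env.sign_off())"
```

```text
the job is handed in; nothing more can be done
None
```

The job is handed in: the block lies squarely in the white outline, about 1–2 mm off centre. Both jars then went back upright in the caddy, within about 0.5 mm of where they started after I regrasped each to correct a 3 mm offset.

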